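Press the date stamp and glue stick into the kit case insert

TASK

Pack the parcel-marking kit: press the date stamp, knob up, into the rectangular cutout of the open case's insert, and the yellow glue stick, standing upright, into its round hole. Each is a snug fit, so push it firmly down until it sits fully home on the bottom of its cutout, then let go.

Things in the scene. Friction and masses are not known exactly. Their poses are not given: they have to be found in the camera images.
- date_stamp: Hand stamp: wooden block 22 (x) x 52 (y) x 19 mm high, dark brown round knob on it up to 30 mm across, 19 to 66 mm high, widest in its upper part; 60 g. Grip the knob from any side, 50 mm above the underside. Origin: centre of the underside; z up, y along the block's long side. Fits either way round. At the right of the counter stands a sorter 0.24 m high, at y below -0.27.
- glue_stick: Yellow round glue stick standing upright, 26 mm diameter, 90 mm tall, 35 g. Origin: centre of its underside, z up. (The flat tin with a yellow lid is another thing.) It goes into a fixed black open case, 130 x 250 mm, rim 28 mm high, lid lying flat behind it, grey insert with its top 26 mm high; the blue ink pad in its middle (top 34 mm high) is already packed.
- stamp_cutout (a point): Floor centre of the rectangular cutout at the left end of the insert: 25 (x) x 55 (y) mm, 15 mm deep, floor 11 mm above the counter. y along its long side, z up; the case is turned up to 12 degrees. Orange sprung pads in its long walls grip the block: it stops on them about 10 mm above the floor; a push of 5 to 10 N takes it past them to the floor.
- glue_hole (a point): Floor centre of the round hole at the right end of the insert, 168 mm from the cutout; 29 mm diameter, 20 mm deep, floor 6 mm above the counter, z up, axes of the case. Orange sprung pads at its front and back grip the stick: it stops on them about 13 mm above the floor; a push of 3 to 10 N takes it past them to the floor. A wall shelf hangs 0.6 m above the counter beyond x = 0.57.
Things that resemble listed ones, but are neither listed nor needed, are in the scene too. Of the things shaped like the date_stamp, the wooden one is meant.

How it is judged:
At the end, for the whole second after the job is handed in: Stamp in the rectangular cutout and glue stick in the round hole: each within 10 mm of its centre, underside less than 4 mm above its floor, upright within 10 degrees (the stamp's long side also within 10 degrees of the cutout's, either way round), released and at rest (horizontal distance between date_stamp and stamp_cutout below 0.01 m and z of date_stamp in the frame of stamp_cutout below 0.004 m and angle between each of date_stamp, glue_stick's own z axis and vertical below 0.175 rad and angle between the y axis of date_stamp and the y axis of stamp_cutout, either way round below 0.175 rad and horizontal distance between glue_stick and glue_hole below 0.01 m and z of glue_stick in the frame of glue_hole below 0.004 m and linear speed of each of date_stamp, glue_stick below 0.02 m/s); the robot touches nothing.
It also fails if it takes over 61 s, if anything falls off the work surface, if the arm or the gripper's body presses on something with over 40 N, if the wrist force passes 120 N, or if a joint passes its speed limit or range.

ROBOT

A 6-joint arm with a two-finger parallel gripper is mounted at the origin on a cart in front of the work surface, level with it; the furniture and walls round the work are solid. World frame = base frame: x ahead of the robot, y to its left, z up, the work surface at z = 0. Lengths are in m, angles in rad, forces in N, time in s.
With the tool pointing down it reaches from about 0.35 to 0.85 m from the base axis. Payload 8.1 kg.
Tool frame: the origin (TCP) lies at the very end of the fingers, on their centre line; the grasp point (between the pads) lies 19 mm behind it; z points along the fingers, y is the line along which they close (so a half turn about z gives the same grasp; the last joint's range is limited). The gripper opens to 93 mm and grips with 3 to 60 N. Pads are 15 mm wide; open, the fingers measure 128 mm over their backs; the gripper's body (75 mm by 188 mm) begins 65 mm behind the grasp point.
Start: joints at [-1.197, 0.13, 1.488, -0, 1.523, -0.085], TCP at [0.266, -0.538, 0.192] pointing down, gripper open.
Joint ranges: [-2.96, 2.96], [-0.89, 2.26], [0.02, 2.5], [-1.34, 4.48], [0, 2.73], [-2.66, 2.66]. Speed limits (rad/s): [2.39, 2.39, 2.79, 3.14, 3.14, 3.14].

INTERFACE

Orientations are given as a rotation vector (axis times angle).
In Python, from workcell import sense, capture, job_done gives the robot as it stands.
- The arm moves only by the tool play_rows, never from a script. Its argument "series" is a list of rows, each a list of 2 entries, a list of its own where there are three numbers: the shift along the tool's x, y, z in cm, then the turn about the tool's z in degrees. In form: [[[dx, dy, dz], twist], ...]. A call has 1 to 20 rows; each row is the pose to reach, as a shift and turn from the pose commanded when the call began, along the tool's axes at that moment; what a row does not reach only later rows make up. A row lasts 1/8 s, in which the tool goes at most 62.5 mm and 10.7 degrees, less where a joint would pass 70% of its speed; a pose out of reach is approached as far as the arm can. A call with a gripper value outside its range is refused whole. "jaw" is the gripper command: -1 is shut, 1 is fully open, values between are in proportion, set as the call begins (left out, the last holds). The fingers move at their own pace and stop on an object; the grip force is fixed at half the most. Time passes only in rows, so rows that repeat a pose let the fingers close. It gives the time, the measured TCP pose, the force, the opening and the grip force at its end, in the units of the state.
- sense(): the state, without advancing time (a new reading comes with each control period).
- capture(name): name is "scene" or "top" or "wrist"; returns a dict with "img" (420x560x3 uint8, red, green, blue), "fx", "fy", "cx", "cy" (pixels), "camera_from_world" (4x4, takes a point from world to camera coordinates). Camera axes: x right, y down, z forward; pixel columns grow to the right and rows downward; lengths in m; the calibration is good to about 2 mm. A picture is of the moment at which its call begins. There is no depth.
- job_done(): hands the job in; it is judged then, once.
The state is a dict: "t": time; "joint_positions": joint angles; "qvel": joint speeds; "joint_torque": joint torques, N m; "tcp_pos": TCP position; "tcp_rot": TCP orientation; "ft_force": force on the tool from outside, world axes, zero at the start; "ft_torque": the same for the moment, N m; "gripper_width": finger opening in m; "gripper_force": force on a finger pad.
Only numpy, scipy, OpenCV 4.12 (cv2) and the standard library are available. Lean on these libraries where they do the work, as an engineer would, in place of code of your own. Each camera call takes 0.05 s, during which the arm holds its last target. There are 200 camera calls.

## Working session

There is one attempt and no reset: what is moved stays moved. The work goes in short steps, Python scripts to look and compute and a tool call to move; the robot and the scene stay as the last step left them, time stands still between calls to the robot, and variables do not carry over. Pictures are saved under pics/ and viewed, at most 13 in all, crops included, and the job is handed in when it is done.

Besides the shell and the picture viewer there is one more tool, called as a command line: name --argument value ..., lists and objects as JSON in quotes. play_rows: Moves the arm, as the interface text tells. Its arguments: {"type":"object","properties":{"series":{"type":"array","items":{"type":"array"}},"jaw":{"type":"number"}},"required":["series"]}

```bash
mkdir -p pics; cat > h.py <<'E'
import numpy as np, cv2, pickle
from workcell import sense, capture, job_done
from scipy.spatial.transform import Rotation as R
def grab(name,fn):
    c=capture(name); pickle.dump(c,open(f'pics/{fn}.pkl','wb'))
    cv2.imwrite(f'pics/{fn}.png',c['img'][:,:,::-1]); return c
def load(fn): return pickle.load(open(f'pics/{fn}.pkl','rb'))
def world(c,u,v,z):
    T=np.linalg.inv(c['camera_from_world']); d=T[:3,:3]@[(u-c['cx'])/c['fx'],(v-c['cy'])/c['fy'],1]
    o=T[:3,3]; return o+d*(z-o[2])/d[2]
def pix(c,p):
    q=c['camera_from_world']@np.r_[p,1]; return c['fx']*q[0]/q[2]+c['cx'],c['fy']*q[1]/q[2]+c['cy']
def togo(p,yaw=None):
    s=sense(); M=R.from_rotvec(s['tcp_rot']).as_matrix()
    print('tcp',s['tcp_pos'].round(4) if hasattr(s['tcp_pos'],'round') else s['tcp_pos'],'shift cm',(M.T@(np.array(p)-s['tcp_pos'])*100).round(2),'toolx',M[:,0].round(3),'tooly',M[:,1].round(3),'z',M[:,2].round(3))
E
python3 - <<'E'
from h import *
a=grab('scene','s0');b=grab('top','t0')
for c in(a,b): print(np.linalg.inv(c['camera_from_world']).round(3),c['fx'])
togo([.5,0,.2])
cv2.imwrite('pics/both.png',cv2.resize(np.vstack([a['img'],b['img']])[:,:,::-1],None,fx=.71,fy=.71))
E
```

```text
[[-0.864 -0.253  0.435  0.158]
 [-0.503  0.432 -0.749  0.696]
 [ 0.002 -0.866 -0.5    0.472]
 [ 0.     0.     0.     1.   ]] 503.71816610597483
[[ 0.014 -0.991  0.13   0.376]
 [-1.    -0.016 -0.012  0.063]
 [ 0.014 -0.13  -0.991  0.938]
 [ 0.     0.     0.     1.   ]] 441.84294863192935
tcp [ 0.2655 -0.5374  0.1909] shift cm [ 44.82 -37.8   -0.84] toolx [0.897 0.443 0.   ] tooly [ 0.443 -0.897 -0.002] z [-0.001  0.002 -1.   ]
```

View pics/t0.png

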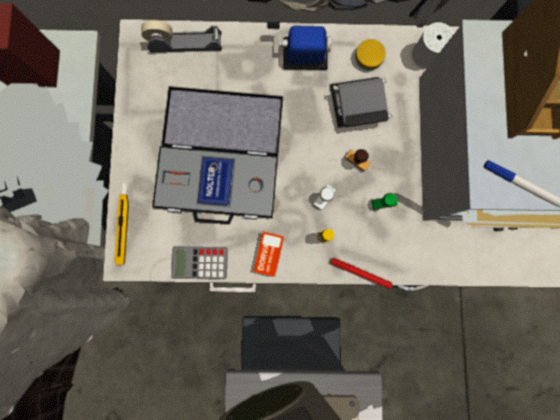

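View pics/s0.png

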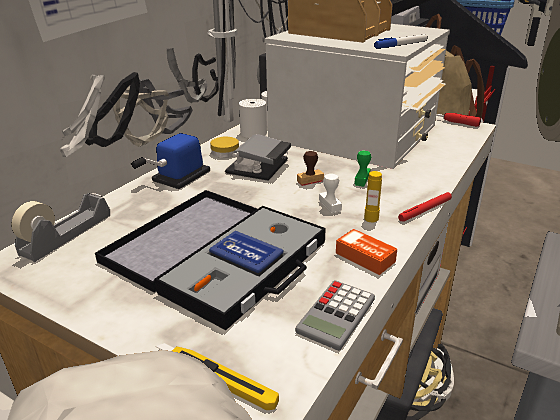

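Top view: stamp lookalikes are the brown knob on a wooden block (358,159), the white one (326,195) and the green one (388,201). The wooden one is the target. Yellow things are the glue stick (326,236), the tin (370,55) and the cutter (121,230). The upright stick at (326,236) is the target. The cutout is at (176,179) and the hole at (256,185).

```bash
python3 - <<'E'
from h import *
t=load('t0')['img'][:,:,::-1]
A=cv2.resize(t[145:225,150:285],None,fx=5.5,fy=5.5,interpolation=cv2.INTER_CUBIC)[:, :742]
B=cv2.resize(t[140:250,305:405],None,fx=5.3,fy=5.3,interpolation=cv2.INTER_CUBIC)
cv2.imwrite('pics/cA.png',A);cv2.imwrite('pics/cB.png',B)
E
```

```text
(no output)
```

View pics/cA.png

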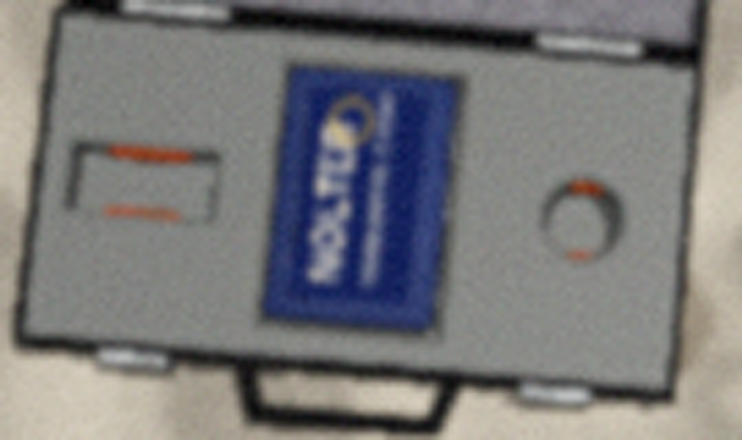

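View pics/cB.png

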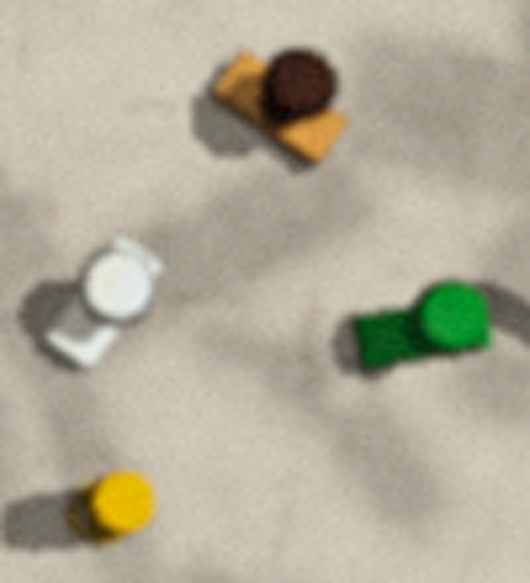

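Crop A: cutout rim corners at (78,145), (220,157), (213,222), (68,207); hole centre at (583,221). Crop B: wooden stamp block corners at (243,52), (347,122), (318,162), (213,92); brown knob at (302,82); glue top at (123,503). The wooden block confirms the choice.

```bash
python3 - <<'E'
from h import *
c=load('t0')
wA=lambda u,v,z:world(c,150+(u+.5)/5.5-.5,145+(v+.5)/5.5-.5,z)
wB=lambda u,v,z:world(c,305+(u+.5)/5.3-.5,140+(v+.5)/5.3-.5,z)
q=np.array([wA(*p,.026) for p in[(78,145),(220,157),(213,222),(68,207)]]);h=wA(583,221,.026)
k=q.mean(0);d=k-h
print('cut',k,'hole',h,'dist',np.linalg.norm(d),'yaw of +y dir',np.degrees(np.arctan2(d[1],d[0])))
s=np.array([wB(*p,.019) for p in[(243,52),(347,122),(318,162),(213,92)]])
l=s[0]-s[1];print('stamp',s.mean(0),'knob',wB(302,82,.055),'long dir',np.degrees(np.arctan2(l[1],l[0])),np.linalg.norm(l))
print('glue',wB(123,503,.09))
togo(wB(123,503,.09))
E
```

```text
cut [0.54215532 0.27133542 0.026     ] hole [0.53018968 0.10468416 0.026     ] dist 0.16708027479802903 yaw of +y dir 85.8931847247883
stamp [ 0.58894104 -0.11051824  0.019     ] knob [ 0.5905898  -0.11226159  0.055     ] long dir 56.05020193382205 0.05023117508426903
glue [ 0.42497027 -0.03883519  0.09      ]
tcp [ 0.2655 -0.5374  0.1909] shift cm [ 36.38 -37.63  10.15] toolx [0.897 0.443 0.   ] tooly [ 0.443 -0.897 -0.002] z [-0.001  0.002 -1.   ]
```

play_rows --series '[[[3.6,-3.8,0],3],[[7.3,-7.5,0],6],[[10.9,-11.3,0],9],[[14.6,-15.1,0],12],[[18.2,-18.8,0],15],[[21.8,-22.6,0],18],[[25.5,-26.3,0],21],[[29.1,-30.1,0],24],[[32.8,-33.9,0],27],[[36.4,-37.6,0],30],[[36.4,-37.6,0],30],[[36.4,-37.6,0],30]]' --jaw 1

```text
t: 1.6
tcp_pos: [0.4252, -0.0399, 0.1915]
tcp_rot: [3.14, -0.099, -0.001]
ft_force: [0.7, -0.3, 0.4]
gripper_width: 0.0927
gripper_force: 0.0
```

```bash
python3 - <<'E'
from h import *
c=grab('wrist','w1');togo([.425,-.0388,.045]);print(pix(c,[.425,-.0388,.09]),pix(c,[.425,-.0388,0]))
E
```

```text
tcp [ 0.4252 -0.0405  0.1916] shift cm [-0.02 -0.17 14.66] toolx [ 0.998 -0.065 -0.001] tooly [-0.065 -0.998  0.   ] z [-0.001 -0.    -1.   ]
(np.float64(278.32923771465477), np.float64(201.54551798282088)) (np.float64(278.21274010593726), np.float64(182.1174414284773))
```

View pics/w1.png

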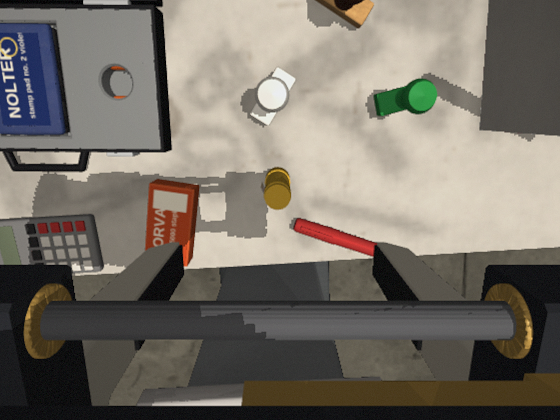

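The wrist view shows the glue top at about (278,201), as predicted. The hole is at (119,83). Descending.

play_rows --series '[[[0,-0.1,3],0],[[0,-0.1,6],0],[[0,-0.1,9],0],[[0,-0.1,12],0],[[0,-0.1,14],0],[[0,-0.1,14.6],0],[[0,-0.1,14.6],0]]'

```text
t: 2.52
tcp_pos: [0.4255, -0.0395, 0.046]
tcp_rot: [3.14, -0.104, -0.0]
ft_force: [-0.1, 0.1, 0.6]
gripper_width: 0.0929
gripper_force: 0.0
```

play_rows --series '[[[0,0,0],0],[[0,0,0],0],[[0,0,0],0],[[0,0,0],0],[[0,0,0],0],[[0,0,0],0],[[0,0,0],0],[[0,0,0],0]]' --jaw -1

```text
t: 3.52
tcp_pos: [0.4256, -0.0386, 0.0458]
tcp_rot: [-3.14, 0.102, 0.0]
ft_force: [0.7, -0.7, 0.5]
gripper_width: 0.0252
gripper_force: 30.0
```

```bash
python3 - <<'E'
from h import *
s=sense();print(s['tcp_pos'],s['gripper_width'],s['gripper_force'])
c=load('w1');print(world(c,118,82,.026))
togo([.5302,.1047,.15])
E
```

```text
[ 0.42562096 -0.0386182   0.04581158] 0.025249129218896795 29.989563524723053
[0.5339405  0.10464184 0.026     ]
tcp [ 0.4256 -0.0386  0.0458] shift cm [  9.51 -14.98 -10.42] toolx [ 0.998 -0.065 -0.   ] tooly [-0.065 -0.998 -0.   ] z [-0.  0. -1.]
```

play_rows --series '[[[0,0,-2.5],0],[[0,0,-5.5],0],[[1,-3,-7.5],0],[[2,-6,-7.5],0],[[3,-9,-7.5],0],[[4,-12,-7.5],0],[[4.7,-14.5,-7.5],0],[[5,-15,-7.5],0],[[5,-15,-7.5],0],[[5,-15,-7.5],0]]'

```text
t: 4.78
tcp_pos: [0.485, 0.107, 0.1207]
tcp_rot: [3.14, -0.103, -0.001]
ft_force: [0.9, -0.2, -0.4]
gripper_width: 0.0255
gripper_force: 30.0
```

```bash
python3 - <<'E'
from h import *
c=grab('wrist','w2');togo([.532,.1047,.15]);p=pix(c,[.532,.1047,.026]);print(p,np.linalg.inv(c['camera_from_world'])[:3,3])
s=sense();b=s['tcp_pos']; print('stick bottom pix',pix(c,[b[0],b[1],b[2]-.0458]))
cv2.imwrite('pics/w2c.png',cv2.resize(c['img'][40:340,60:460,::-1],None,fx=2,fy=2))
E
```

```text
tcp [0.4851 0.107  0.1208] shift cm [ 4.7  -0.08 -2.92] toolx [ 0.998 -0.066 -0.   ] tooly [-0.066 -0.998  0.   ] z [-0. -0. -1.]
(np.float64(278.82475630714373), np.float64(144.7717636587796)) [0.55468896 0.10399169 0.31362619]
stick bottom pix (np.float64(280.04477629493016), np.float64(219.96082704628563))
```

View pics/w2c.png

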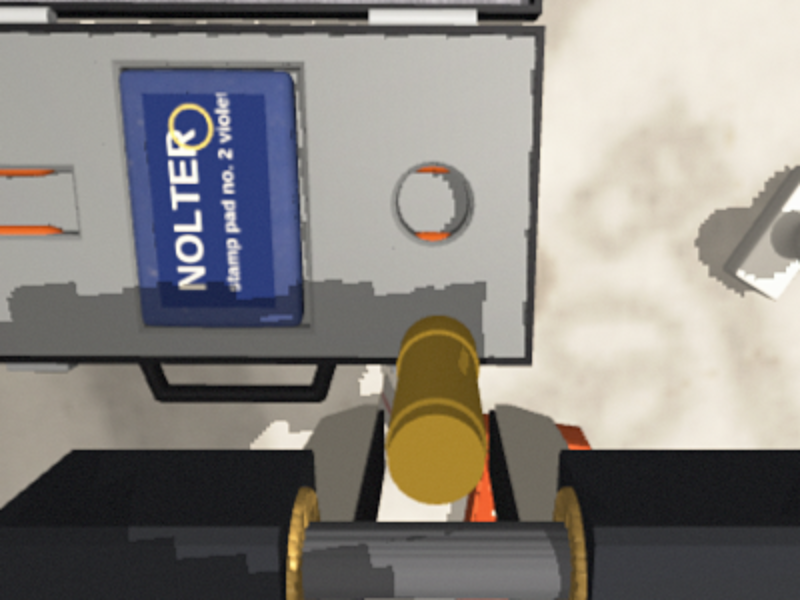

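The hole rim centre is at crop (432.5,203.5), full image (276.3,141.7). The stick's bottom end is at about crop (438,357), full image (279,218.5).

```bash
python3 - <<'E'
from h import *
c=load('w2');h=world(c,276.1,141.6,.026);s=world(c,279,218.5,.075);print(h,s,(h-s)*1000)
togo([h[0],h[1],.078])
# right end of cutout
print([world(c,60+u/2,40+v/2,.026) for u,v in[(75,166),(79,236)]])
E
```

```text
[0.53458207 0.1066672  0.026     ] [0.48614298 0.10765921 0.075     ] [ 48.43908998  -0.99201512 -49.        ]
tcp [0.4851 0.107  0.1208] shift cm [ 4.94 -0.29  4.28] toolx [ 0.998 -0.066 -0.   ] tooly [-0.066 -0.998  0.   ] z [-0. -0. -1.]
[array([0.55765088, 0.24326385, 0.026     ]), array([0.53089033, 0.24675696, 0.026     ])]
```

play_rows --series '[[[1.5,-0.1,0],0],[[3.3,-0.2,0],0],[[4.9,-0.25,0],0],[[4.9,-0.25,0],0],[[4.9,-0.25,1.5],0],[[4.9,-0.25,3],0],[[4.9,-0.25,4],0],[[4.9,-0.25,4.5],0],[[4.9,-0.25,4.8],0],[[4.9,-0.25,5.1],0],[[4.9,-0.25,5.3],0],[[4.9,-0.25,5.3],0]]'

```text
t: 6.32
tcp_pos: [0.5369, 0.1071, 0.0715]
tcp_rot: [-3.14, 0.102, -0.008]
ft_force: [-4.5, -1.9, 17.2]
gripper_width: 0.0251
gripper_force: 30.0
```

play_rows --series '[[[0,0,-1],0],[[0,0,-1.5],0],[[0,0,-1.5],0],[[0,0,-1.5],0]]'

```text
t: 6.82
tcp_pos: [0.534, 0.1071, 0.0824]
tcp_rot: [3.14, -0.102, -0.001]
ft_force: [-0.1, -0.5, -0.3]
gripper_width: 0.0252
gripper_force: 30.0
```

```bash
python3 - <<'E'
from h import *
c=grab('wrist','w3');togo([.5346,.1067,.07]);s=sense();b=s['tcp_pos'];print(pix(c,[b[0],b[1],b[2]-.0458]),s['gripper_width'],pix(c,[.5346,.1067,.026]))
cv2.imwrite('pics/w3c.png',cv2.resize(c['img'][120:320,180:380,::-1],None,fx=3,fy=3))
E
```

```text
tcp [0.5339 0.1071 0.0823] shift cm [0.07 0.04 1.23] toolx [ 0.998 -0.065 -0.001] tooly [-0.065 -0.998  0.   ] z [-0.001 -0.    -1.   ]
(np.float64(280.06653013931833), np.float64(220.05974041537226)) 0.02523896802173353 (np.float64(280.514077004159), np.float64(214.9733719020009))
```

View pics/w3c.png

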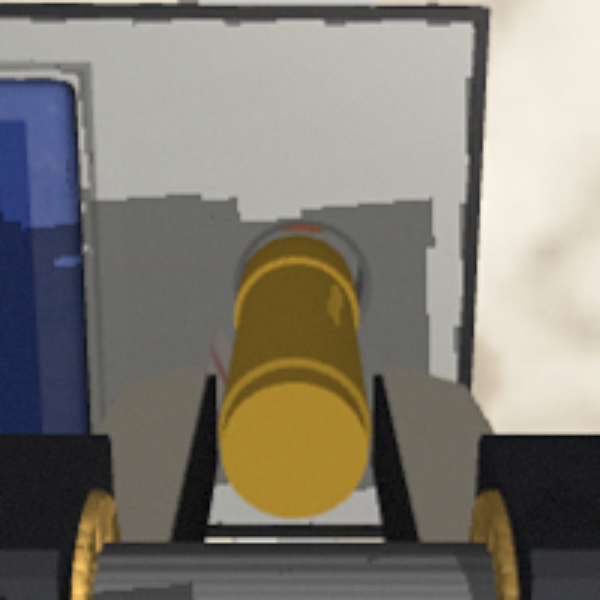

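The hole arc is centred at about crop (302,288), full image (280.7,216). The stick's bottom is at about crop (298,295.5), full image (279.3,218.5). Computing the residual.

```bash
python3 - <<'E'
from h import *
c=load('w3');h=world(c,280.5,215.8,.026);s=world(c,279.2,218.3,.0365);print(h,s,(h-s)*1000)
E
```

```text
[0.53399028 0.10674815 0.026     ] [0.53521335 0.10763477 0.0365    ] [ -1.22307545  -0.88662381 -10.5       ]
```

play_rows --series '[[[-0.12,0.1,0],0],[[-0.12,0.1,0.4],0],[[-0.12,0.1,0.8],0],[[-0.12,0.1,1.0],0],[[-0.12,0.1,1.1],0],[[-0.12,0.1,1.2],0],[[-0.12,0.1,1.3],0],[[-0.12,0.1,1.4],0],[[-0.12,0.1,1.4],0]]'

```text
t: 8.0
tcp_pos: [0.533, 0.1062, 0.0688]
tcp_rot: [-3.14, 0.102, 0.0]
ft_force: [0.8, -0.6, -0.9]
gripper_width: 0.0252
gripper_force: 30.0
```

It entered the hole with no force. Pushing home.

play_rows --series '[[[0,0,0.4],0],[[0,0,0.7],0],[[0,0,1.0],0],[[0,0,1.3],0],[[0,0,1.5],0],[[0,0,1.7],0],[[0,0,1.9],0],[[0,0,1.9],0]]'

```text
t: 9.0
tcp_pos: [0.5343, 0.1062, 0.0516]
tcp_rot: [-3.14, 0.102, -0.004]
ft_force: [-4.4, -0.1, 11.7]
gripper_width: 0.0254
gripper_force: 30.0
```

play_rows --series '[[[0,0,1.7],0],[[0,0,1.7],0],[[0,0,1.7],0],[[0,0,1.7],0],[[0,0,1.7],0]]' --jaw 0.3

```text
t: 9.62
tcp_pos: [0.5333, 0.1063, 0.0331]
tcp_rot: [-3.14, 0.102, -0.001]
ft_force: [-0.5, -0.3, -0.2]
gripper_width: 0.0607
gripper_force: 0.0
```

```bash
python3 - <<'E'
from h import *
s=sense();print(s['gripper_width'],s['ft_force'])
togo([.5895,-.1113,.16])
E
```

```text
0.06066399720599208 [-0.53559173 -0.29048794 -0.24909974]
tcp [0.5333 0.1063 0.0331] shift cm [  7.02  21.35 -12.68] toolx [ 0.998 -0.065  0.001] tooly [-0.065 -0.998 -0.   ] z [ 0.001  0.    -1.   ]
```

Rows count from the last commanded pose, so that call went 1.7 cm lower while opening. There is no residual force. Rising, then moving above the stamp.

play_rows --series '[[[0,0,-3],0],[[0,0,-6.5],0],[[0,0,-10],0],[[0.5,2,-12.7],3],[[1.5,5,-12.7],8],[[2.7,8.5,-12.7],12],[[3.6,12,-12.7],17],[[4,15.5,-12.7],22],[[4,18.5,-12.7],26],[[4,21,-12.7],30],[[4,21.3,-12.7],30],[[4,21.3,-12.7],30],[[4,21.3,-12.7],30]]' --jaw 1

```text
t: 11.25
tcp_pos: [0.5593, -0.108, 0.1599]
tcp_rot: [-3.007, 0.908, 0.0]
ft_force: [0.7, 0.1, 0.5]
gripper_width: 0.093
gripper_force: 0.0
```

```bash
python3 - <<'E'
from h import *
c=grab('wrist','w4');togo([.5895,-.1113,.031]);print(pix(c,[.5889,-.1105,.019]),pix(c,[.5895,-.1113,.066]))
t=grab('top','t4')
B=c['img'][40:300,100:460,::-1]
G=cv2.resize(t['img'][165:205,235:280,::-1],(234,208),interpolation=cv2.INTER_CUBIC)
B=cv2.resize(B,None,fx=2.2,fy=2.2)[:, :790]; B[:208,:234]=G
cv2.imwrite('pics/w4c.png',B)
E
```

```text
tcp [ 0.5593 -0.108   0.1599] shift cm [ 2.7  -1.39 12.89] toolx [ 0.833 -0.554 -0.   ] tooly [-0.554 -0.833 -0.   ] z [ 0.  0. -1.]
(np.float64(264.4140118561587), np.float64(162.82109673850783)) (np.float64(262.6660320365292), np.float64(169.2113929351638))
```

View pics/w4c.png

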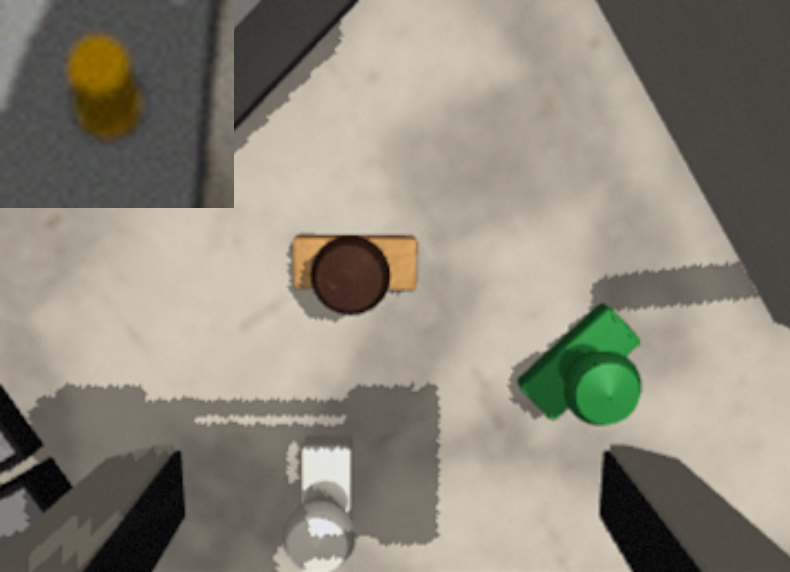

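The inset shows the glue stick upright in its hole. The block top is centred at crop (355.5,263), full image (261.6,159.5), and the knob at crop (350,275), full image (259.1,165). The block's long side lies along the tool's y.

```bash
python3 - <<'E'
from h import *
c=load('w4');b=world(c,261.4,159.3,.019);k=world(c,258.9,164.8,.06);print(b,k);m=(b+k)/2;togo([m[0],m[1],.031])
E
```

```text
[ 0.59310691 -0.11000856  0.019     ] [ 0.59355988 -0.11008013  0.06      ]
tcp [ 0.5593 -0.108   0.1599] shift cm [ 2.95 -1.71 12.89] toolx [ 0.833 -0.554 -0.   ] tooly [-0.554 -0.833 -0.   ] z [ 0.  0. -1.]
```

play_rows --series '[[[1.5,-0.9,0],0],[[2.9,-1.7,1],0],[[2.9,-1.7,4],0],[[2.9,-1.7,7],0],[[2.9,-1.7,10],0],[[2.9,-1.7,12],0],[[2.9,-1.7,12.9],0],[[2.9,-1.7,12.9],0],[[2.9,-1.7,12.9],0]]'

```text
t: 12.48
tcp_pos: [0.5938, -0.1111, 0.0322]
tcp_rot: [-3.007, 0.911, -0.003]
ft_force: [0.2, -0.5, 0.4]
gripper_width: 0.0927
gripper_force: 0.0
```

play_rows --series '[[[0,0,0],0],[[0,0,0],0],[[0,0,0],0],[[0,0,0],0],[[0,0,0],0],[[0,0,0],0],[[0,0,0],0]]' --jaw -1

```text
t: 13.35
tcp_pos: [0.5927, -0.1109, 0.0308]
tcp_rot: [3.007, -0.911, -0.0]
ft_force: [0.3, -0.8, 0.9]
gripper_width: 0.0278
gripper_force: 1.0
```

```bash
python3 - <<'E'
from h import *
c=load('w2')
# cutout from glue hole (found) + 168 mm along 85.9deg, and from right rim edge seen in w2
a=np.radians(85.9);u=np.array([np.cos(a),np.sin(a)])
print(np.array([.5335,.1062])+.168*u, np.array([.5443,.245])+.0275*u)
togo([.5455,.2735,.11])
E
```

```text
[0.54551157 0.27377005] [0.54626618 0.27242962]
tcp [ 0.5927 -0.1109  0.0308] shift cm [-25.26 -29.35  -7.92] toolx [ 0.832 -0.555 -0.   ] tooly [-0.555 -0.832  0.   ] z [-0. -0. -1.]
```

play_rows --series '[[[0,0,0],0],[[0,0,0],0],[[0,0,-1],0],[[0,0,-4],0],[[0,0,-8],0],[[0,0,-11.5],0],[[-1,-1,-13],-2],[[-4,-3.5,-13],-5],[[-8,-7,-13],-9],[[-12,-10.7,-13],-13],[[-16,-14.3,-13],-17],[[-20,-18,-13],-21],[[-24,-21.5,-13],-25],[[-27.5,-24.6,-13],-28],[[-29.3,-26.3,-12],-29.6],[[-29.3,-26.3,-10],-29.6],[[-29.3,-26.3,-9],-29.6],[[-29.3,-26.3,-9],-29.6]]'

```text
t: 15.6
tcp_pos: [0.494, 0.2692, 0.119]
tcp_rot: [3.138, -0.114, -0.004]
ft_force: [0.8, -1.0, -0.8]
gripper_width: 0.0252
gripper_force: 27.7
```

```bash
python3 - <<'E'
from h import *
c=grab('wrist','w5');togo([.5458,.273,.11]);print(pix(c,[.5458,.273,.026]));s=sense();b=s['tcp_pos'];print('stamp bottom',pix(c,[b[0],b[1],b[2]-.031]),s['gripper_width'],s['gripper_force'])
cv2.imwrite('pics/w5c.png',cv2.resize(c['img'][80:280,170:390,::-1],None,fx=3,fy=3))
E
```

```text
tcp [0.4948 0.2694 0.1202] shift cm [ 5.07 -0.73  1.01] toolx [ 0.997 -0.073 -0.001] tooly [-0.073 -0.997  0.001] z [-0.001 -0.001 -1.   ]
(np.float64(269.84433003290127), np.float64(138.99281686333134))
stamp bottom (np.float64(279.62205153523706), np.float64(225.7527595430559)) 0.02495068253962777 27.750466334897652
```

View pics/w5c.png

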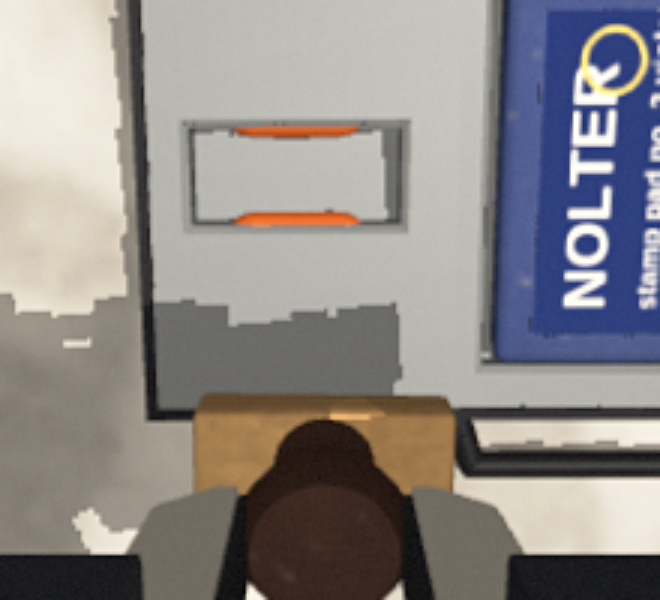

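The cutout is centred at crop (296.5,176.5), full image (268.8,138.8). The block's front bottom edge runs from (203,396) to (450,398), full image middle (278.8,212.2). The long sides look parallel within about 0.5°.

```bash
python3 - <<'E'
from h import *
c=load('w5');f=lambda u,v,z:world(c,170+(u+.5)/3-.5,80+(v+.5)/3-.5,z)
h=f(296.5,176.5,.026)
print('cut',h,'size',np.linalg.norm(f(183,122,.026)-f(410,122,.026)),np.linalg.norm(f(190,176,.026)-f(402,176,.026)),np.linalg.norm(f(296,122,.026)-f(296,231,.026)))
l,r=f(203,396,.0892),f(450,398,.0892);m=(l+r)/2;d=l-r;d/=np.linalg.norm(d);n=np.array([d[1],-d[0],0])
b=m-.011*n;print('block',b,np.linalg.norm(l-r),'angle',np.degrees(np.arctan2(d[1],d[0])))
e=f(183,122,.026)-f(410,122,.026);print(np.degrees(np.arctan2(e[1],e[0])))
togo(sense()['tcp_pos']+h-b)
print(np.linalg.norm(f(203,396,.0892)-f(450,398,.0892)))
E
```

```text
cut [0.54625013 0.27400954 0.026     ] size 0.05790571243674059 0.05474219798610905 0.02770842741405593
block [0.49297712 0.27036336 0.0892    ] 0.0523038859013848 angle 85.35493870841938
85.85331142510859
tcp [0.4948 0.2694 0.1202] shift cm [ 5.29 -0.76  6.31] toolx [ 0.997 -0.073 -0.001] tooly [-0.073 -0.997  0.001] z [-0.001 -0.001 -1.   ]
0.0523038859013848
```

play_rows --series '[[[2,-0.4,0],0],[[4,-0.7,0],0],[[5.2,-0.75,0.5],0],[[5.2,-0.75,2.5],0],[[5.2,-0.75,4.3],0],[[5.2,-0.75,5.1],0],[[5.2,-0.75,5.2],0],[[5.2,-0.75,5.2],0]]'

```text
t: 16.65
tcp_pos: [0.5476, 0.2745, 0.0693]
tcp_rot: [-3.139, 0.112, -0.001]
ft_force: [0.0, -0.1, -0.6]
gripper_width: 0.0252
gripper_force: 27.7
```

```bash
python3 - <<'E'
from h import *
c=grab('wrist','w6');togo([.5462,.2738,.042]);s=sense();print(s['ft_force'])
cv2.imwrite('pics/w6c.png',cv2.resize(c['img'][160:290,190:370,::-1],None,fx=4.4,fy=4.4,interpolation=cv2.INTER_CUBIC))
E
```

```text
tcp [0.5478 0.2746 0.0697] shift cm [-0.16  0.09  2.77] toolx [ 0.997 -0.071  0.001] tooly [-0.071 -0.997 -0.001] z [ 0.001  0.    -1.   ]
[-0.03147451 -0.0098044  -0.64801634]
```

View pics/w6c.png

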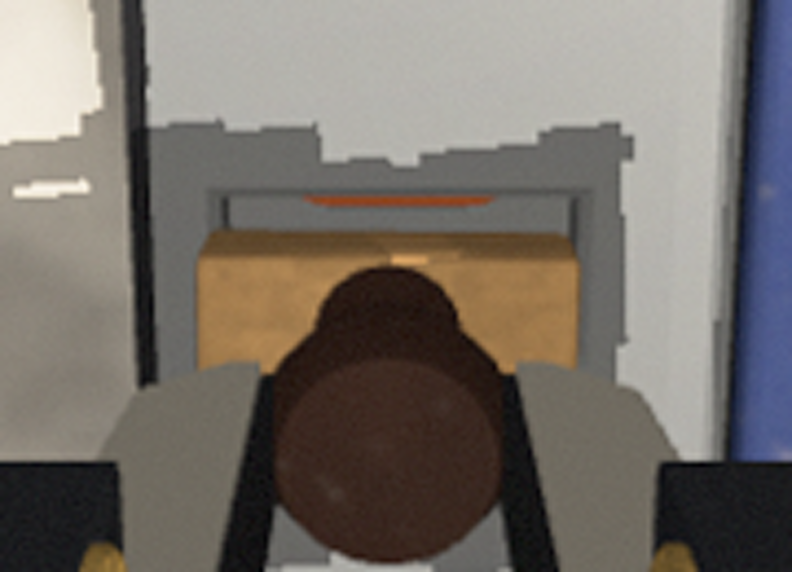

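The cutout's far outer edge is at crop y=190, with corners at x=208 and 594. The block's bottom far edge runs from (212,231) to (572,235).

```bash
python3 - <<'E'
from h import *
c=load('w6');f=lambda u,v,z:world(c,190+(u+.5)/4.4-.5,160+(v+.5)/4.4-.5,z)
def ctr(l,r,half):
    m=(l+r)/2;d=l-r;w=np.linalg.norm(d);d=d/w;n=np.array([d[1],-d[0],0]);return m-half*n,w,np.degrees(np.arctan2(d[1],d[0]))
h=ctr(f(208,190,.026),f(594,190,.026),.01385);b=ctr(f(212,231,.0387),f(572,235,.0387),.011);print(h,b)
d=h[0]-b[0];d[2]=0;togo(sense()['tcp_pos']+d)
E
```

```text
(array([0.54640534, 0.27417456, 0.026     ]), np.float64(0.0587257449635939), np.float64(85.94146892094163)) (array([0.54600653, 0.27571273, 0.0387    ]), np.float64(0.05218868481831391), np.float64(85.28354439077661))
tcp [0.5478 0.2746 0.0697] shift cm [ 0.05  0.15 -0.  ] toolx [ 0.997 -0.071  0.001] tooly [-0.071 -0.997 -0.001] z [ 0.001  0.    -1.   ]
```

play_rows --series '[[[0,0.13,0],-0.6],[[0,0.13,0.3],-0.6],[[0,0.13,0.7],-0.6],[[0,0.13,1.0],-0.6],[[0,0.13,1.2],-0.6],[[0,0.13,1.35],-0.6],[[0,0.13,1.5],-0.6],[[0,0.13,1.6],-0.6],[[0,0.13,1.6],-0.6]]'

```text
t: 17.82
tcp_pos: [0.5472, 0.273, 0.0528]
tcp_rot: [-3.14, 0.096, 0.0]
ft_force: [0.0, 1.2, -0.1]
gripper_width: 0.0254
gripper_force: 27.8
```

It is in the cutout. Pushing past the pads.

play_rows --series '[[[0,0,0.2],0],[[0,0,0.4],0],[[0,0,0.6],0],[[0,0,0.8],0],[[0,0,1.0],0],[[0,0,1.2],0],[[0,0,1.35],0],[[0,0,1.35],0]]'

```text
t: 18.82
tcp_pos: [0.5487, 0.2732, 0.0417]
tcp_rot: [-3.139, 0.096, -0.004]
ft_force: [-2.9, -2.0, 16.1]
gripper_width: 0.0254
gripper_force: 30.9
```

play_rows --series '[[[0,0,-0.2],0],[[0,0,-0.2],0],[[0,0,-0.2],0],[[0,0,-0.2],0],[[0,0,-0.2],0],[[0,0,-0.2],0]]' --jaw 0.6

```text
t: 19.58
tcp_pos: [0.5473, 0.273, 0.0413]
tcp_rot: [3.14, -0.096, -0.0]
ft_force: [-0.2, -0.5, 0.5]
gripper_width: 0.074
gripper_force: 0.0
```

play_rows --series '[[[0,0,-2],0],[[0,0,-5],0],[[0,0,-9],0],[[0,0,-12],0],[[-4,0,-12],0],[[-8,0,-12],0],[[-8,0,-12],0],[[-8,0,-12],0]]'

```text
t: 20.58
tcp_pos: [0.4683, 0.2781, 0.1629]
tcp_rot: [-3.139, 0.096, -0.004]
ft_force: [0.7, -0.0, 0.9]
gripper_width: 0.0745
gripper_force: 0.0
```

```bash
python3 - <<'E'
from h import *
c=grab('wrist','w7');d=grab('scene','s7')
A=c['img'][:300,:,::-1];B=cv2.resize(d['img'][170:330,140:400,::-1],None,fx=1.85,fy=1.85)
B=B[:296,:480]
o=np.zeros((600,560,3),np.uint8);o[:300]=A;o[304:304+B.shape[0],:B.shape[1]]=B
cv2.imwrite('pics/fin.png',o)
for n,p,ht in(('stamp',[.5464,.2738],.011+.066),('glue',[.5335,.1062],.096)):
    print(n,'top: wrist',np.round(pix(c,p+[ht]),1),'scene',np.round((np.array(pix(d,p+[ht]))-[140,170])*1.85+[0,304],1))
E
```

```text
stamp top: wrist [279.5 103.3] scene [117.  454.4]
glue top: wrist [523.4 106.5] scene [252.8 342.1]
```

View pics/fin.png

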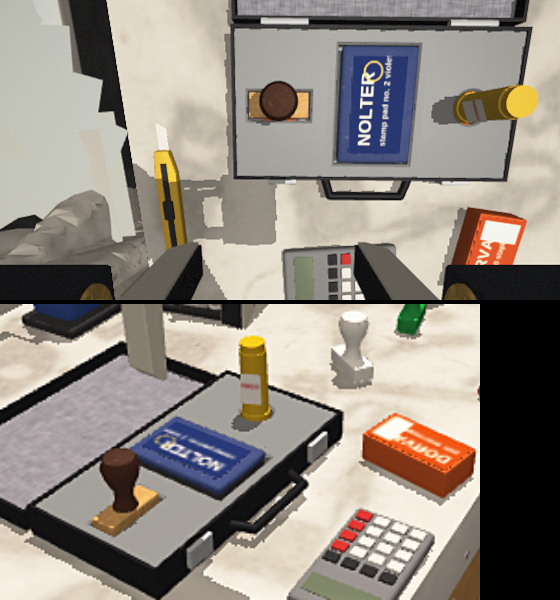

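Both items match where their tops should be when fully home: stamp top at (120,454) against (117,454) predicted, glue top at (252,342) against (253,342). The arm is clear of everything.

```bash
python3 -c "from workcell import *; print(job_done())"
```

```text
the job is handed in; nothing more can be done
None
```

I pressed the wooden date stamp and the yellow glue stick into their cutouts, where heights and pictures show both fully home, then let go and handed the job in after about 21 s; no verdict was returned.

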